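Push the spacer into the gap of the casting frame

TASK

Set the gap of the wooden casting frame: take the thin orange spacer block and push it down, upright and lengthwise, into the gap between the two rails until it stands fully home on the board, sticking out at neither end of the rails. Keep hold of it until it is down there rather than dropping it in, then let go; leave the thick blue spacer where it stands.

Things in the scene. Friction and masses are not known exactly. Their poses are not given: they have to be found in the camera images.
- thin_spacer: The orange spacer block, standing upright and loose on the table: 70 mm long (its x), 24 mm thick (its y), 85 mm high (its z), about 0.15 kg, black rubber grip patches on its two broad faces (the patches are centred 62 mm above its underside). Origin: centre of its underside. Grasp it across its 24 mm thickness near the patches; seated in the frame, its top 53 mm stand above the rails.
- thick_spacer: The blue spacer block, of the same shape but 40 mm thick (its y), 70 mm long (x), 85 mm high (z), standing loose on the table. Too thick for the gap. Origin: centre of its underside.
- gap_floor (a point): A point of the casting frame, which is fixed to the table: a plywood board 190 x 150 x 8 mm with two parallel pale wooden rails screwed on it, 150 mm long, 32 mm thick, their tops 40 mm above the table. The gap between them is 32 mm wide, 32 mm deep, open at both ends; its upper 12 mm widen to 44 mm at the top, as a funnel. This point is the middle of the gap's floor, on top of the board (8 mm above the table). x runs along the gap, y across it from rail to rail, z up.
Mind the look-alikes: they are no part of the job. Of the things like the part that bears gap_floor, leave any that is pink; of the rest the larger one is meant.

How it is judged:
By the outcome, as a careful person would: the job done as asked, in the order asked, and still so for the second after the job is handed in, with the robot touching nothing.
It also fails if it takes over 35 s, if anything falls off the work surface, if the arm or the gripper's body presses on something with over 40 N, if the wrist force passes 120 N, or if a joint passes its speed limit or range.

ROBOT

A 6-joint arm with a two-finger parallel gripper is mounted at the origin on a cart in front of the work surface, level with it; the furniture and walls round the work are solid. World frame = base frame: x ahead of the robot, y to its left, z up, the work surface at z = 0. Lengths are in m, angles in rad, forces in N, time in s.
With the tool pointing down it reaches from about 0.325 to 0.85 m from the base axis. Payload 4.4 kg.
Tool frame: the origin (TCP) lies between the finger pads; the fingertips stand 19 mm ahead of it and the grasp point (between the pads) is the TCP; z points along the fingers, y is the line along which they close (so a half turn about z gives the same grasp; the last joint's range is limited). The gripper opens to 94 mm and grips with 3 to 60 N. Pads are 16 mm wide; open, the fingers measure 119 mm over their backs; the gripper's body (75 mm by 177 mm) begins 78 mm behind the grasp point.
Start: joints at [-1.476, 0.207, 1.542, -0, 1.393, -0.15], TCP at [0.14, -0.558, 0.19] pointing down, gripper open.
Joint ranges: [-2.73, 2.73], [-0.86, 2.22], [0.23, 2.46], [-1.11, 4.25], [0.08, 2.63], [-2.82, 2.82]. Speed limits (rad/s): [2.79, 2.79, 3.14, 3.14, 3.14, 3.14].

INTERFACE

Orientations are given as [roll, pitch, yaw] about the fixed x, y, z axes, in that order (R = Rz(yaw) Ry(pitch) Rx(roll)).
In Python, from workcell import sense, get_image, sign_off gives the robot as it stands.
- The arm moves only by the tool step_arm, never from a script. Its argument "commands" is a list of rows, each a list of 7 numbers: the shift along the tool's x, y, z in units of 1 m (1.0 is 1 m), then the turn, a rotation vector about the tool's x, y, z in units of 90 degrees (1.0 is 90 degrees), then the opening, from -1 (shut) to 1 (fully open), so that 0 is half open. In form: [[dx, dy, dz, rx, ry, rz, fingers], ...]. A call has 1 to 8 rows; each row is the pose to reach, as a shift and turn from the pose commanded when the call began, along the tool's axes at that moment; what a row does not reach only later rows make up. A row lasts 1/12 s, in which the tool goes at most 41.7 mm and 7.16 degrees, less where a joint would pass 70% of its speed; a pose out of reach is approached as far as the arm can. A call with a number of a shift or a turn outside -1 to 1 is refused whole. A call with a gripper value outside its range is refused whole. The fingers move at their own pace and stop on an object; "grip_force" is the grip in N (left out, the last holds). Time passes only in rows, so rows that repeat a pose let the fingers close. It gives the time, the measured TCP pose, the force, the opening and the grip force at its end, in the units of the state.
- sense(): the state, without advancing time (a new reading comes with each control period).
- get_image(name): name is "scene" or "top"; returns a dict with "image" (400x640x3 uint8, red, green, blue), "z_map" (400x640 float32, m along the optical axis (not along the pixel's ray), 0 where there is no reading), "fx", "fy", "cx", "cy" (pixels), "k1" (the pictures are not rectified: a ray, as slopes to the right and down, at radius r is drawn at 1 + k1 r^2 times it, then the intrinsics apply), "xyz" and "rotation" of the camera in the world. Camera axes: x right, y down, z forward; pixel columns grow to the right and rows downward; lengths in m; the calibration is good to about 2 mm. A picture is of the moment at which its call begins.
- sign_off(): hands the job in; it is judged then, once.
The state is a dict: "clock": time; "q": joint angles; "joint_velocities": joint speeds; "effort": joint torques, N m; "ee_pos": TCP position; "tcp_rot": TCP orientation; "force": force on the tool from outside, world axes, zero at the start; "moment": the same for the moment, N m; "grip_width": finger opening in m; "finger_force": force on a finger pad.
Only numpy, scipy, OpenCV 4.12 (cv2) and the standard library are available. Lean on these libraries where they do the work, as an engineer would, in place of code of your own. Each camera call takes 0.05 s, during which the arm holds its last target. There are 200 camera calls.

## Working session

There is one attempt and no reset: what is moved stays moved. The work goes in short steps, Python scripts to look and compute and a tool call to move; the robot and the scene stay as the last step left them, time stands still between calls to the robot, and variables do not carry over. Pictures are saved under pics/ and viewed, at most 10 in all, crops included, and the job is handed in when it is done.

Besides the shell and the picture viewer there is one more tool, called after ">>>" in YAML: its name, and indented under it one key for each argument. step_arm: Moves the arm, as the interface text tells. Its arguments: {"type":"object","properties":{"commands":{"type":"array","items":{"type":"array","items":{"type":"number","minimum":-1,"maximum":1}}},"grip_force":{"type":"number"}},"required":["commands"]}

```bash
mkdir -p pics; cat > h.py <<'E'
import numpy as np, cv2
from workcell import sense, get_image, sign_off
def cloud(d):
    h,w=d["z_map"].shape
    K=np.array([[d["fx"],0,d["cx"]],[0,d["fy"],d["cy"]],[0,0,1]],float)
    u,v=np.meshgrid(np.arange(w),np.arange(h))
    p=cv2.undistortPoints(np.stack([u,v],-1).reshape(-1,1,2).astype(float),K,np.array([d["k1"],0,0,0,0.])).reshape(h,w,2)
    z=d["z_map"]
    c=np.dstack([p*z[...,None],z])
    W=c@np.array(d["rotation"]).T+np.array(d["xyz"])
    W[z==0]=np.nan
    return W
E
python3 - <<'E'
from h import *
for n in("top","scene"):
    d=get_image(n); np.savez(n+".npz",**d)
    cv2.imwrite(f"pics/{n}0.png",d["image"][...,::-1])
    print(n,d["xyz"],np.round(d["rotation"],3).tolist(),d["k1"],d["fx"])
print(sense())
E
```

```text
top [ 4.99984670e-01 -2.97829800e-04  9.55617854e-01] [-3.088, -0.03, -1.561] -0.08214787427451345 422.58892516131914
scene [-0.16685101  0.39197085  0.68641541] [-2.229, 0.021, -2.103] -0.08280602619763741 379.00149677096016
{'clock': 0.1, 'q': array([-1.47551047e+00,  2.07354333e-01,  1.54276505e+00, -1.40291349e-05,
        1.39348708e+00, -1.50512590e-01]), 'joint_velocities': array([ 0.0005257 ,  0.00061466, -0.00406573, -0.00093037,  0.00032048,
        0.00018358]), 'effort': array([-2.72435700e-04, -3.71864462e+01, -2.82294202e+01,  6.99921674e-02,
        3.11123847e-02, -4.80915412e-05]), 'ee_pos': array([ 0.13982146, -0.55698088,  0.18911768]), 'tcp_rot': array([-3.13959954e+00, -2.88312503e-04,  2.45800643e-01]), 'force': array([ 0.41806872, -1.01425207, -0.21926539]), 'moment': array([-0.00824902,  0.07136141, -0.01120127]), 'finger_force': 0.0, 'grip_width': 0.09408415731430804}
```

View pics/top0.png

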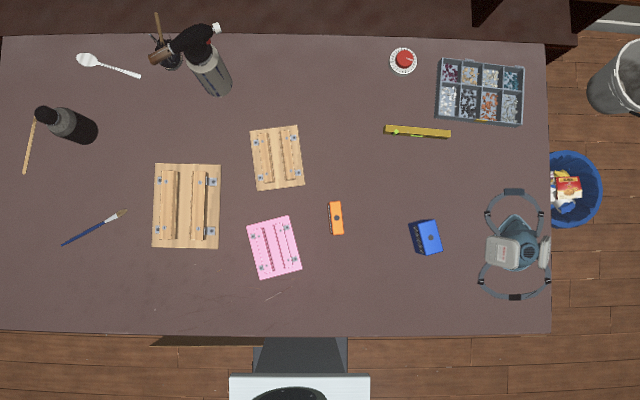

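View pics/scene0.png

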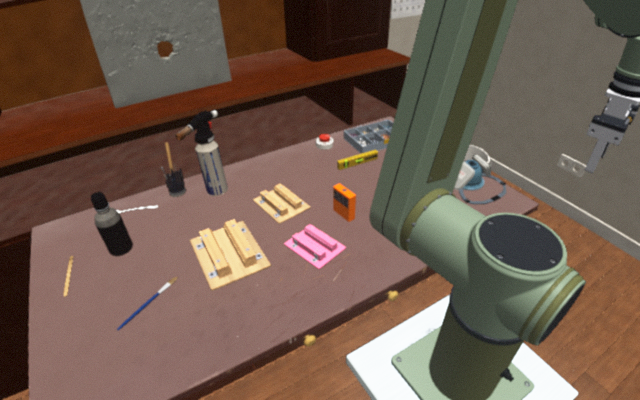

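Candidates for the frame in the top picture are the large plain one (186,206), the small plain one (277,157) and the pink one (274,247). Pink is excluded, and the larger of the other two is (186,206). The orange spacer is at (336,218) and the blue one at (426,237). I'll confirm with a crop and measure.

```bash
cat >> h.py <<'E'
from scipy.spatial.transform import Rotation as Rn
def load(n):
    d=dict(np.load(n+".npz")); d["rotation"]=Rn.from_euler("xyz",d["rotation"]).as_matrix(); return d
def get(n):
    d=get_image(n); d["rotation"]=Rn.from_euler("xyz",d["rotation"]).as_matrix(); return d
def rect(P):
    (c,s,a)=cv2.minAreaRect((P[:,:2]*1000).astype(np.float32))
    if s[0]<s[1]: s=s[::-1]; a+=90
    return np.round(c,1),np.round(s,1),round(((a+90)%180)-90,2)
def blob(W,sel,box):
    m=np.zeros(sel.shape,np.uint8); u0,v0,u1,v1=box; m[v0:v1,u0:u1]=sel[v0:v1,u0:u1]
    n,l,s,_=cv2.connectedComponentsWithStats(m)
    return [(rect(W[l==i]),s[i,4],np.round(np.nanmedian(W[l==i][:,2]),4),np.round(W[l==i].mean(0),4)) for i in range(1,n) if s[i,4]>60]
E
python3 - <<'E'
from h import *
d=load("top"); W=cloud(d); z=W[...,2]
print("table",np.nanmedian(z[260:320,200:500]))
for nm,sel,box in [("orange",(z>.075),(315,190,360,245)),("blue",(z>.075),(400,205,455,265)),("rails",(z>.034)&(z<.046),(145,155,228,255)),("board",(z>.005)&(z<.046),(140,150,235,260)),("small",(z>.005)&(z<.06),(240,115,312,195)),("pink",(z>.005)&(z<.06),(240,210,310,285))]:
    print(nm); [print("  ",b) for b in blob(W,sel,box)]
im=d["image"][...,::-1]
a=cv2.resize(im[150:260,140:350],None,fx=3.8,fy=3.8,interpolation=cv2.INTER_CUBIC)
cv2.imwrite("pics/c1.png",a)
E
```

```text
table 0.0013665695328806682
orange
   ((array([506.6, -72.4]), array([69.9, 25.5]), 5.91), np.int32(410), np.float64(0.0859), array([ 0.5066, -0.072 ,  0.0857]))
blue
   ((array([ 469. , -268.6]), array([71.3, 41.1]), 13.97), np.int32(668), np.float64(0.0861), array([ 0.4686, -0.2675,  0.0857]))
rails
   ((array([533.3, 290.8]), array([148. ,  32.6]), -0.05), np.int32(986), np.float64(0.041), array([0.5316, 0.2902, 0.0407]))
   ((array([531.9, 224.8]), array([148.5,  32.2]), -1.19), np.int32(947), np.float64(0.0411), array([0.531 , 0.2232, 0.0409]))
board
   ((array([531.5, 258. ]), array([194.6, 152.4]), -1.05), np.int32(5639), np.float64(0.0112), array([0.5309, 0.2538, 0.0214]))
small
   ((array([642.2,  56.6]), array([142.3, 109.8]), 8.05), np.int32(2756), np.float64(0.0088), array([0.6405, 0.0563, 0.016 ]))
pink
   ((array([440.2,  60.2]), array([126.8,  99.2]), 15.03), np.int32(2201), np.float64(0.0087), array([0.4402, 0.0602, 0.0152]))
```

View pics/c1.png

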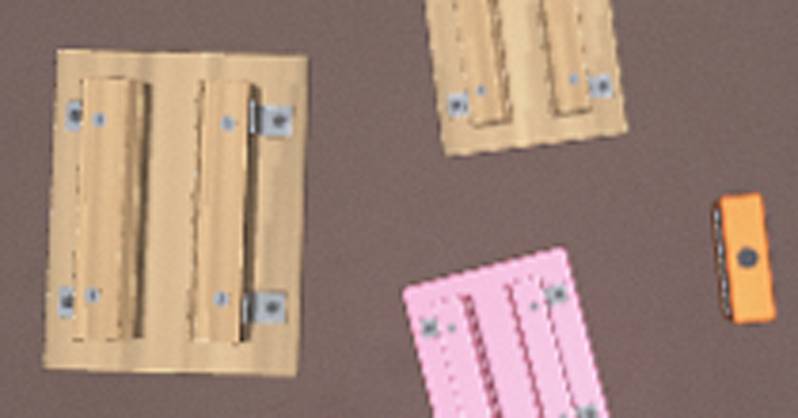

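The crop confirms it: the large plain-wood frame is on the left (crop 175,212) and the orange block on the right (crop 747,258). The rails run along world x, the gap centre is at about (0.532, 0.258) and its yaw is about -0.9°. Next I move over the orange block.

>>> step_arm:
  commands:
    - [0.474, -0.381, 0, 0, 0, 0.091, 1]
    - [0.474, -0.381, 0, 0, 0, 0.091, 1]
    - [0.474, -0.381, 0, 0, 0, 0.091, 1]
    - [0.474, -0.381, 0, 0, 0, 0.091, 1]
    - [0.474, -0.381, 0, 0, 0, 0.091, 1]
    - [0.474, -0.381, 0, 0, 0, 0.091, 1]
    - [0.474, -0.381, 0, 0, 0, 0.091, 1]
    - [0.474, -0.381, 0, 0, 0, 0.091, 1]
  grip_force: 25

```text
clock: 0.77
ee_pos: [0.3416, -0.2899, 0.1898]
tcp_rot: [-3.141, 0.0, 0.102]
force: [0.3, -0.3, 0.1]
grip_width: 0.094
finger_force: 0.0
```

```bash
cat >> h.py <<'E'
def go(p,yaw):
    s=sense(); R=Rn.from_euler("xyz",s["tcp_rot"]); T=Rn.from_euler("xyz",[np.pi,0,yaw])
    print(round(s["clock"],2),"pos",np.round(s["ee_pos"],4),"rpy",np.round(s["tcp_rot"],4),"F",np.round(s["force"],1),"w",round(s["grip_width"],4))
    print("shift",np.round(R.inv().apply(np.array(p)-s["ee_pos"]),4),"turn",np.round((R.inv()*T).as_rotvec()/(np.pi/2),4))
E
python3 -c "
from h import *
go([.5066,-.0724,.19],.103)"
```

```text
0.77 pos [ 0.3416 -0.2899  0.1898] rpy [-3.1412e+00  1.0000e-04  1.0230e-01] F [ 0.3 -0.3  0.1] w 0.094
shift [ 1.863e-01 -1.995e-01 -1.000e-04] turn [-0.0003  0.0001 -0.0004]
```

>>> step_arm:
  commands:
    - [0.186, -0.2, 0, 0, 0, 0, 1]
    - [0.186, -0.2, 0, 0, 0, 0, 1]
    - [0.186, -0.2, 0, 0, 0, 0, 1]
    - [0.186, -0.2, 0, 0, 0, 0, 1]
    - [0.186, -0.2, 0, 0, 0, 0, 1]
    - [0.186, -0.2, 0, 0, 0, 0, 1]
    - [0.186, -0.2, 0, 0, 0, 0, 1]
    - [0.186, -0.2, 0, 0, 0, 0, 1]

```text
clock: 1.43
ee_pos: [0.5073, -0.07, 0.1897]
tcp_rot: [-3.14, -0.0, 0.109]
force: [-0.6, 0.7, 0.7]
grip_width: 0.0939
finger_force: 0.0
```

>>> step_arm:
  commands:
    - [0, 0, 0, 0, 0, 0, 1]
    - [0, 0, 0, 0, 0, 0, 1]

```text
clock: 1.6
ee_pos: [0.5048, -0.0742, 0.1896]
tcp_rot: [3.142, 0.002, 0.103]
force: [0.7, 0.2, -0.2]
grip_width: 0.094
finger_force: 0.0
```

```bash
python3 -c "
from h import *
go([.5066,-.0724,.063],.103)
d=get('scene');cv2.imwrite('pics/s1.png',cv2.resize(d['image'][100:260,240:480,::-1],None,fx=3,fy=3))"
```

```text
1.6 pos [ 0.5048 -0.0742  0.1896] rpy [3.1416e+00 1.5000e-03 1.0290e-01] F [ 0.7  0.2 -0.2] w 0.094
shift [ 0.0022 -0.0016  0.1266] turn [ 0.     0.001 -0.   ]
```

View pics/s1.png

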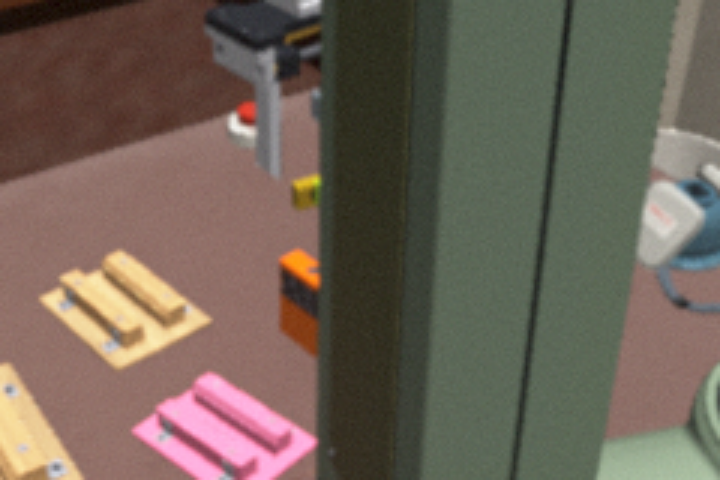

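The arm hides half of the block, but it stands at crop (300,300) and the left finger is clear of it at (270,130). I'll descend with a small correction.

>>> step_arm:
  commands:
    - [0.002, -0.001, 0.03, 0, 0, 0, 1]
    - [0.002, -0.001, 0.06, 0, 0, 0, 1]
    - [0.002, -0.001, 0.09, 0, 0, 0, 1]
    - [0.002, -0.001, 0.11, 0, 0, 0, 1]
    - [0.002, -0.001, 0.127, 0, 0, 0, 1]
    - [0.002, -0.001, 0.127, 0, 0, 0, 1]
    - [0.002, -0.001, 0.127, 0, 0, 0, 1]

```text
clock: 2.23
ee_pos: [0.506, -0.0736, 0.0625]
tcp_rot: [-3.141, 0.002, 0.101]
force: [-0.0, 0.1, 0.9]
grip_width: 0.0939
finger_force: 0.0
```

>>> step_arm:
  commands:
    - [0, 0, 0, 0, 0, 0, -0.6]
    - [0, 0, 0, 0, 0, 0, -0.6]
    - [0, 0, 0, 0, 0, 0, -0.6]
    - [0, 0, 0, 0, 0, 0, -0.6]
    - [0, 0, 0, 0, 0, 0, -0.6]
    - [0, 0, 0, 0, 0, 0, -0.6]
    - [0, 0, 0, 0, 0, 0, -0.6]
    - [0, 0, 0, 0, 0, 0, -0.6]
  grip_force: 25

```text
clock: 2.9
ee_pos: [0.5075, -0.0726, 0.0632]
tcp_rot: [3.142, -0.0, 0.103]
force: [-0.9, -0.2, -0.4]
grip_width: 0.0441
finger_force: 0.0
```

>>> step_arm:
  commands:
    - [0, 0, 0, 0, 0, 0, -1]
    - [0, 0, 0, 0, 0, 0, -1]
    - [0, 0, 0, 0, 0, 0, -1]
    - [0, 0, 0, 0, 0, 0, -1]
    - [0, 0, 0, 0, 0, 0, -1]
    - [0, 0, 0, 0, 0, 0, -1]
    - [0, 0, 0, 0, 0, 0, -1]
    - [0, 0, 0, 0, 0, 0, -1]
  grip_force: 25

```text
clock: 3.57
ee_pos: [0.5074, -0.0727, 0.0631]
tcp_rot: [-3.141, 0.0, 0.103]
force: [0.2, 0.5, -0.8]
grip_width: 0.0235
finger_force: 25.0
```

>>> step_arm:
  commands:
    - [0, 0, -0.015, 0, 0, 0, -1]
    - [0, 0, -0.04, 0, 0, 0, -1]
    - [0, 0, -0.07, 0, 0, 0, -1]
    - [0, 0, -0.1, 0, 0, 0, -1]
    - [0, 0, -0.1, 0, 0, 0, -1]

```text
clock: 3.98
ee_pos: [0.512, -0.0741, 0.1696]
tcp_rot: [3.137, -0.011, 0.103]
force: [2.5, -0.2, -1.3]
grip_width: 0.0236
finger_force: 25.0
```

>>> step_arm:
  commands:
    - [0.01, -0.03, 0, 0, 0, 0.01, -1]
    - [0.015, -0.065, 0, 0, 0, 0.02, -1]
    - [0.02, -0.1, 0, 0, 0, 0.03, -1]
    - [0.03, -0.135, 0, 0, 0, 0.04, -1]
    - [0.035, -0.17, 0, 0, 0, 0.05, -1]
    - [0.04, -0.205, 0, 0, 0, 0.06, -1]
    - [0.045, -0.24, 0, 0, 0, 0.07, -1]
    - [0.05, -0.27, 0, 0, 0, 0.076, -1]

```text
clock: 4.65
ee_pos: [0.5281, 0.2031, 0.1613]
tcp_rot: [3.141, 0.002, -0.016]
force: [0.4, -0.1, -1.8]
grip_width: 0.0235
finger_force: 25.0
```

```bash
python3 -c "
from h import *
go([.532,.258,.163],-.016)"
```

```text
4.65 pos [0.5281 0.2031 0.1613] rpy [ 3.1414e+00  2.5000e-03 -1.6300e-02] F [ 0.4 -0.1 -1.8] w 0.0235
shift [ 0.003  -0.0549 -0.0017] turn [ 0.0001  0.0016 -0.0002]
```

>>> step_arm:
  commands:
    - [0.002, -0.025, 0, 0, 0, 0, -1]
    - [0.003, -0.055, 0, 0, 0, 0, -1]
    - [0.003, -0.055, 0.02, 0, 0, 0, -1]
    - [0.003, -0.055, 0.035, 0, 0, 0, -1]
    - [0.003, -0.055, 0.04, 0, 0, 0, -1]
    - [0.003, -0.055, 0.04, 0, 0, 0, -1]
    - [0.003, -0.055, 0.04, 0, 0, 0, -1]
    - [0.003, -0.055, 0.04, 0, 0, 0, -1]

```text
clock: 5.32
ee_pos: [0.534, 0.2557, 0.1238]
tcp_rot: [-3.141, -0.001, -0.017]
force: [-0.4, -0.7, -1.4]
grip_width: 0.0234
finger_force: 25.0
```

```bash
python3 -c "
from h import *
go([.532,.258,.071],-.016)
d=get('scene');a=d['image'][170:300,160:300,::-1]
t=get('top')['image'][150:260,130:240,::-1]
f=lambda x:cv2.resize(x,(400,400*x.shape[0]//x.shape[1]),interpolation=cv2.INTER_CUBIC)
a,t=f(a),f(t);h=min(len(a),len(t));cv2.imwrite('pics/s2.png',np.hstack([a[:h],t[:h]]))"
```

```text
5.32 pos [0.534  0.2557 0.1238] rpy [-3.1412e+00 -1.1000e-03 -1.7200e-02] F [-0.4 -0.7 -1.4] w 0.0234
shift [-0.0021 -0.0022  0.0528] turn [-0.0002 -0.0007 -0.0008]
```

View pics/s2.png

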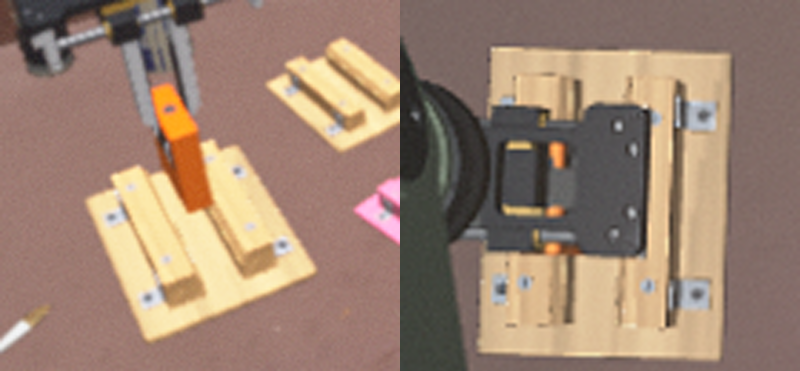

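The left panel shows the block above the gap between the rails, its bottom edge at (200,205). I'll check its offset across the gap with the depth map of the same camera.

```bash
python3 -c "
from h import *
d=get('scene');W=cloud(d);z=W[...,2];im=d['image'].astype(int)
org=(im[...,0]>170)&(im[...,1]<130)&(im[...,2]<70)
o=org&(W[...,0]>.45)&(W[...,0]<.62)&(abs(W[...,1]-.258)<.05)
P=W[o];print('orange n',len(P),'z range',np.percentile(P[:,2],[2,98]))
T=P[P[:,2]>np.percentile(P[:,2],98)-.006];print('top',rect(T),np.median(T[:,2]))
lo=~org&(abs(z-.0405)<.003)&(W[...,0]>.46)&(W[...,0]<.6)&(abs(W[...,1]-.258)<.07)
for a,b in((.47,.50),(.57,.60)):
  q=W[lo&(W[...,0]>a)&(W[...,0]<b)];y=q[:,1]
  print(a,'right',np.percentile(y[y<.258],[3,97]),'left',np.percentile(y[y>.258],[3,97]))
go([.532,.258,.071],-.016)
"
```

```text
orange n 263 z range [0.06431524 0.1433512 ]
top (array([519. , 256.9]), array([45.5, 22.7]), -3.97) 0.1415145410275545
0.47 right [0.21195158 0.23654643] left [0.28247102 0.30587775]
0.57 right [0.21018996 0.22511001] left [0.2815884 0.3059695]
5.47 pos [0.5343 0.2558 0.1243] rpy [-3.1409e+00 -2.1000e-03 -1.7100e-02] F [-0.2  0.7 -2.5] w 0.0234
shift [-0.0024 -0.0021  0.0533] turn [-0.0004 -0.0013 -0.0007]
```

>>> step_arm:
  commands:
    - [-0.002, -0.002, 0.01, 0, 0, 0, -1]
    - [-0.002, -0.002, 0.02, 0, 0, 0, -1]
    - [-0.002, -0.002, 0.026, 0, 0, 0, -1]
    - [-0.002, -0.002, 0.032, 0, 0, 0, -1]
    - [-0.002, -0.002, 0.036, 0, 0, 0, -1]
    - [-0.002, -0.002, 0.04, 0, 0, 0, -1]
    - [-0.002, -0.002, 0.04, 0, 0, 0, -1]

```text
clock: 6.05
ee_pos: [0.5306, 0.2577, 0.0819]
tcp_rot: [3.141, 0.002, -0.017]
force: [-0.3, 0.5, -1.8]
grip_width: 0.0238
finger_force: 25.0
```

```bash
python3 -c "
from h import *
go([.532,.258,.071],-.016)"
```

```text
6.05 pos [0.5306 0.2577 0.0819] rpy [ 3.1409e+00  2.0000e-03 -1.6500e-02] F [-0.3  0.5 -1.8] w 0.0238
shift [ 0.0014 -0.0003  0.0109] turn [ 0.0004  0.0012 -0.0003]
```

Block in the gap without contact force. I'll lower the last part gently.

>>> step_arm:
  commands:
    - [0, 0, 0.003, 0, 0, 0, -1]
    - [0, 0, 0.006, 0, 0, 0, -1]
    - [0, 0, 0.008, 0, 0, 0, -1]
    - [0, 0, 0.009, 0, 0, 0, -1]
    - [0, 0, 0.01, 0, 0, 0, -1]
    - [0, 0, 0.011, 0, 0, 0, -1]
    - [0, 0, 0.011, 0, 0, 0, -1]
    - [0, 0, 0.011, 0, 0, 0, -1]

```text
clock: 6.72
ee_pos: [0.5314, 0.258, 0.0722]
tcp_rot: [-3.142, -0.0, -0.017]
force: [0.2, -0.2, -1.9]
grip_width: 0.0239
finger_force: 25.0
```

>>> step_arm:
  commands:
    - [0, 0, 0.001, 0, 0, 0, -1]
    - [0, 0, 0.001, 0, 0, 0, -1]
    - [0, 0, 0.002, 0, 0, 0, -1]
    - [0, 0, 0.002, 0, 0, 0, -1]

```text
clock: 7.05
ee_pos: [0.5316, 0.258, 0.0711]
tcp_rot: [3.142, -0.0, -0.016]
force: [-1.9, -0.9, 4.8]
grip_width: 0.0233
finger_force: 25.0
```

Contact force comes up at just the predicted height of 0.071, so the block is on the board. Let go and rise.

>>> step_arm:
  commands:
    - [0, 0, 0, 0, 0, 0, 0]
    - [0, 0, 0, 0, 0, 0, 0]
    - [0, 0, 0, 0, 0, 0, 0]
    - [0, 0, 0, 0, 0, 0, 0]
    - [0, 0, 0, 0, 0, 0, 0]
    - [0, 0, 0, 0, 0, 0, 0]
    - [0, 0, 0, 0, 0, 0, 0]

```text
clock: 7.63
ee_pos: [0.5314, 0.258, 0.07]
tcp_rot: [3.142, 0.0, -0.017]
force: [-0.5, 0.6, -0.0]
grip_width: 0.047
finger_force: 0.0
```

>>> step_arm:
  commands:
    - [0, 0, -0.02, 0, 0, 0, 0]
    - [0, 0, -0.05, 0, 0, 0, 0]
    - [0, 0, -0.09, 0, 0, 0, 0]
    - [0, 0, -0.12, 0, 0, 0, 0]
    - [0, 0.04, -0.12, 0, 0, 0, 0]
    - [0, 0.08, -0.12, 0, 0, 0, 0]
    - [0, 0.12, -0.12, 0, 0, 0, 0]
    - [0, 0.16, -0.12, 0, 0, 0, 0]

```text
clock: 8.3
ee_pos: [0.5286, 0.0968, 0.1906]
tcp_rot: [3.142, -0.001, -0.015]
force: [0.7, -0.4, -0.0]
grip_width: 0.0467
finger_force: 0.0
```

>>> step_arm:
  commands:
    - [0, 0.04, 0, 0, 0, 0, 0]
    - [0, 0.08, 0, 0, 0, 0, 0]
    - [0, 0.12, 0, 0, 0, 0, 0]
    - [0, 0.16, 0, 0, 0, 0, 0]
    - [0, 0.16, 0, 0, 0, 0, 0]
    - [0, 0.16, 0, 0, 0, 0, 0]

```text
clock: 8.8
ee_pos: [0.526, -0.0641, 0.1902]
tcp_rot: [-3.141, -0.0, -0.021]
force: [-0.5, -0.5, -0.4]
grip_width: 0.0467
finger_force: 0.0
```

```bash
python3 -c "
from h import *
d=get('top');W=cloud(d);z=W[...,2]
for b in blob(W,z>.075,(140,150,235,260)): print(b)
for b in blob(W,(z>.075)&(z<.1),(400,205,455,265)): print('blue',b)
s=get('scene');a=s['image'][170:300,160:300,::-1];t=d['image'][150:260,130:240,::-1]
f=lambda x:cv2.resize(x,(400,400*x.shape[0]//x.shape[1]),interpolation=cv2.INTER_CUBIC)
a,t=f(a),f(t);h=min(len(a),len(t));cv2.imwrite('pics/s3.png',np.hstack([a[:h],t[:h]]))"
```

```text
((array([532. , 256.5]), array([67. , 24.2]), -0.05), np.int32(440), np.float64(0.0936), array([0.5313, 0.2546, 0.0921]))
blue ((array([ 465.2, -282.9]), array([77.6, 34.1]), -13.17), np.int32(347), np.float64(0.0864), array([ 0.4607, -0.277 ,  0.0863]))
```

View pics/s3.png

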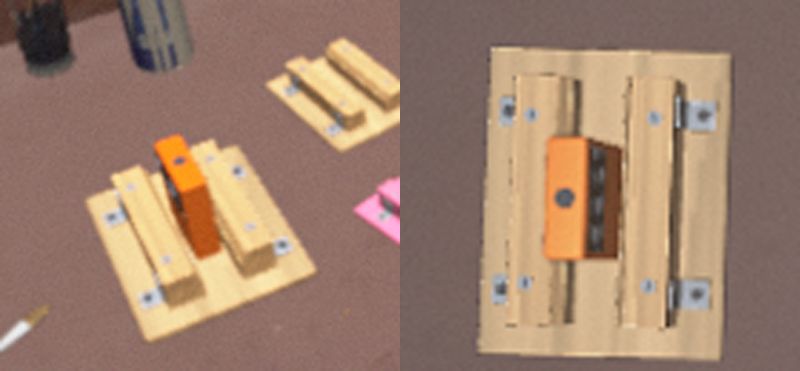

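The block's top stands at 0.0936 m; the depth map reads about 1 mm high, so that matches 93 mm, fully home. It is upright and well inside the rail ends: left panel (190,200), right panel (567,198). The blue block is partly hidden by the arm, but nothing came near it.

```bash
python3 -c "
from h import *
print(sign_off())"
```

```text
the job is handed in; nothing more can be done
None
```

The thin orange spacer stands upright and fully home in the gap of the large wooden frame, inside the rail ends. I released it only once it was down, left the blue spacer alone, and handed the job in about 9 s into the 35 s limit.

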